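Square a blank in the jig and centre-punch its mark

TASK

Lift the red-gripped automatic punch out of its fork stand and, with the held punch (not with the fingers), nudge the aluminium blank along the jig bed until it lies snug against both steel fences. Then stand the punch upright with its tip on the cross inside the blank's ring and press straight down until it snaps, easing off at once rather than ramming it on against its stop; it must not snap anywhere else or before the blank is square. Finally hang the punch upright in the fork again by its collar, leaving the blank snug in the corner and the loupe, the tin and the spool undisturbed.

Things in the scene. Friction and masses are not known exactly. Their poses are not given: they have to be found in the camera images.
- jig: Grey squaring jig fixed to the bench: flat bed 170 (x) x 150 (y) mm, 12 mm high, with two steel fences 16 mm wide that stand 12 mm above the bed: one along its +x edge, one along its +y edge. Origin under the bed's centre, axes along its edges.
- jig_corner (a point): Inside corner of the jig's two fences, at the bed's surface; axes are the jig's. The fences' inner faces pass through this point; the clear bed stretches 154 mm to -x and 134 mm to -y of it. It lies at +69, +59, +12 mm from the jig's origin.
- blank: Loose aluminium blank, a plate 70 (its x) x 56 (its y) x 10 mm, about 0.11 kg, lying on the jig's bed, at first within 0.2 rad of parallel to the jig, its centre 12 to 32 mm short of its snug place along both axes. Origin at the centre of its underside.
- blank_centre (a point): Centre of the blank, half-way up. When the blank is snug in the corner this point lies 35 mm to -x and 28 mm to -y of jig_corner, axes along the jig's.
- blank_mark (a point): Centre of the black cross in a white disc of 11 mm diameter with a blue rim, on the blank's top face (10 mm above the bed); at -6, -4 mm (x, y) from the blank's centre.
- punch: Automatic punch, 0.22 kg, upright in the stand at first and turned like it. Origin at the centre of the underside of its dark collar (41 mm wide, 5 mm thick), z up along the tool. Above the collar: red square grip. Below: round steel barrel, 23 mm wide, 55 mm long, then the tip.
- punch_grip (a point): Middle of the punch's square grip, 16 x 16 mm (sides along its x and y) and 44 mm long; 27 mm above the collar's underside, so 22 mm above the collar's top, on which fingertips may bear. The tool ends 28 mm above this point.
- punch_nose (a point): Lower end of the punch's barrel, on its axis, 82 mm below punch_grip. The steel tip, 6 mm thick (its last 3 mm tapered), sticks out below it by 16 to 28 mm: this differs from run to run and is not measured, so feel for a surface.
- trip (a joint): The punch's trip, m: 0 cocked, 0.0036 snapped (over 0.002 counts). The tip yields above 4 N, then 1 mm for each further 1.6 N; at about 12 to 15 N (6 to 7 mm pushed in) the trip snaps up and the force drops by 2 to 5 N. Some 4 mm further the tip meets a hard stop. It springs out and re-cocks when relieved.
- stand_seat (a point): Centre of the seat on top of the fixed stand's blue fork plate, 115 mm above the bench. Hung up, the punch's collar rests here, its axis through this point. The slot is 30 mm wide along this frame's x, open to -x (prongs reach 24 mm) and closed 18 mm to +x; plate 8 mm thick, 56 mm wide; post below its rear; base 90 x 80 mm.
- loupe: Black eye loupe, 40 mm wide, 30 mm high, loose; leave it alone. Origin under its centre.
- parts_tin: Round white open tin of screws, 60 mm wide, 18 mm high, loose; leave it alone. Origin under its centre.
- wick_spool: Yellow spool of braid lying flat, about 45 mm wide, 12 mm high, loose; leave it alone. Origin under its centre.
Not all that is in view belongs to the job. What is shaped like the punch but blue is not meant.

How it is judged:
On the way, in this order (a step that is already met when the one before it is completed fails the run):
1. the punch is lifted out of the stand (distance between punch_grip and stand_seat above 0.08 m), for 0.1 s.
2. the blank lies against both fences (x of blank_centre in the frame of jig_corner above -0.037 m and y of blank_centre in the frame of jig_corner above -0.03 m and angle between the x axis of blank_centre and the x axis of jig_corner, either way round below 0.03 rad), for 0.2 s.
3. the punch snaps, upright on the mark (all of step 2 and value of joint trip above 0.002 m and contact force between punch and blank above 0.3 N and horizontal distance between punch_nose and blank_mark below 0.005 m and angle between punch_nose's own z axis and vertical below 0.1 rad), for 0.02 s.
At the end, for the whole second after the job is handed in: The blank lies within 2 mm of both fences and within 0.03 rad of square; the punch hangs at rest in the fork by its collar (axis within 12 mm of the seat's centre, upright within 0.1 rad), its trip cocked again (all of step 2 and horizontal distance between punch_grip and stand_seat below 0.012 m and z of punch_grip in the frame of stand_seat between 0.022 and 0.031 m and angle between punch_nose's own z axis and vertical below 0.1 rad and linear speed of punch below 0.03 m/s and value of joint trip below 0.001 m); the robot touches nothing.
It fails at once if the punch snaps off the mark (over 6 mm), leaning over 0.12 rad, or with the blank not against both fences (over 3 mm or 0.045 rad) (value of joint trip above 0.002 m and (horizontal distance between punch_nose and blank_mark above 0.006 m or angle between punch_nose's own z axis and vertical above 0.12 rad or not (x of blank_centre in the frame of jig_corner above -0.038 m and y of blank_centre in the frame of jig_corner above -0.031 m and angle between the x axis of blank_centre and the x axis of jig_corner, either way round below 0.045 rad))).
It fails at once if the punch is rammed on the blank or the jig with over 30 N (contact force between punch and blank above 30 N or contact force between punch and jig above 30 N).
It fails at once if the fingers or the arm touch the blank (contact force between any of the fingers, the arm and blank above 0.5 N).
It fails at once if the loupe, the tin or the spool is moved over 20 mm (distance of any of loupe, parts_tin, wick_spool from where it was at the start of the episode above 0.02 m).
It also fails if it takes over 64 s, if anything falls off the work surface, if the arm or the gripper's body presses on something with over 40 N, if the wrist force passes 120 N, or if a joint passes its speed limit or range.

ROBOT

A 7-joint arm with a two-finger parallel gripper is mounted at the origin on a cart in front of the work surface, level with it; the furniture and walls round the work are solid. World frame = base frame: x ahead of the robot, y to its left, z up, the work surface at z = 0. Lengths are in m, angles in rad, forces in N, time in s.
With the tool pointing down it reaches from about 0.425 to 0.875 m from the base axis. Payload 8.4 kg.
Tool frame: the origin (TCP) lies midway between the tips of the shut fingers; the grasp point (between the pads) lies 19 mm behind it; z points along the fingers, y is the line along which they close (so a half turn about z gives the same grasp; the last joint's range is limited). The gripper opens to 87 mm and grips with 3 to 60 N. Pads are 19 mm wide; open, the fingers measure 117 mm over their backs; the gripper's body (75 mm by 190 mm) begins 51 mm behind the grasp point.
Start: joints at [1.223, 0.333, 0.04, 1.465, -0.013, 1.343, -0.059], TCP at [0.16, -0.63, 0.223] pointing down, gripper open.
Joint ranges: [-2.58, 2.58], [-0.38, 2.09], [-1.3, 1.39], [0.25, 2.4], [-1.5, 4.64], [0.08, 2.09], [-2.65, 2.65]. Speed limits (rad/s): [2.22, 2.22, 2.79, 2.79, 3.14, 3.14, 3.14].

INTERFACE

Orientations are given as a unit quaternion [w, x, y, z].
In Python, from bench import ctrl gives the robot as it stands.
- The arm moves only by the tool servo_tool, never from a script. Its argument "plan" is a list that holds one entry, the list of rows, each a list of 7 numbers: the finger opening in m, from 0 to 0.087, then the shift along the tool's x, y, z in m, then the turn, a rotation vector about the tool's x, y, z in degrees. A call has 1 to 20 rows; each row is the pose to reach, as a shift and turn from the pose commanded when the call began, along the tool's axes at that moment; what a row does not reach only later rows make up. A row lasts 1/12 s, in which the tool goes at most 41.7 mm and 7.16 degrees, less where a joint would pass 70% of its speed; a pose out of reach is approached as far as the arm can. A call with a gripper value outside its range is refused whole. The fingers move at their own pace and stop on an object; "squeeze" is the grip in N (left out, the last holds). Time passes only in rows, so rows that repeat a pose let the fingers close. It gives the time, the measured TCP pose, the force, the opening and the grip force at its end, in the units of the state.
- ctrl.read_state(): the state, without advancing time (a new reading comes with each control period).
- ctrl.capture(name): name is "side" or "top" or "wrist"; returns the picture (384x512x3 uint8, red, green, blue); there is no depth.
- ctrl.camera_params(name): a dict with "camera_matrix" (3x3 intrinsics, pixels), "extrinsics" (4x4, takes a point from camera to world coordinates). Camera axes: x right, y down, z forward; pixel columns grow to the right and rows downward; lengths in m; the calibration is good to about 2 mm. A picture is of the moment at which its call begins: read the wrist's pose just before it. camera_params takes no time and is no camera call; for the wrist camera it gives the pose at the moment of the call.
- ctrl.finish_job(): hands the job in; it is judged then, once.
The state is a dict: "time": time; "joint_positions": joint angles; "qvel": joint speeds; "effort": joint torques, N m; "position": TCP position; "ee_rot": TCP orientation; "wrist_force": force on the tool from outside, world axes, zero at the start; "ft_torque": the same for the moment, N m; "width": opening from 0.0 (shut) to 1.0 (fully open); "finger_force": force on a finger pad.
Only numpy, scipy, OpenCV 4.12 (cv2) and the standard library are available. Lean on these libraries where they do the work, as an engineer would, in place of code of your own. Each camera call takes 0.05 s, during which the arm holds its last target. There are 200 camera calls.

## Working session

There is one attempt and no reset: what is moved stays moved. The work goes in short steps, Python scripts to look and compute and a tool call to move; the robot and the scene stay as the last step left them, time stands still between calls to the robot, and variables do not carry over. Pictures are saved under pics/ and viewed, at most 10 in all, crops included, and the job is handed in when it is done.

Besides the shell and the picture viewer there is one more tool, called after "Emit:" as a command line: name --argument value ..., lists and objects as JSON in quotes. servo_tool: Moves the arm, as the interface text tells. Its arguments: {"type":"object","properties":{"plan":{"type":"array","items":{"type":"array","items":{"type":"array","items":{"type":"number"}}}},"squeeze":{"type":"number"}},"required":["plan"]}

```bash
mkdir -p pics; cat > h.py <<'E'
from bench import ctrl
import numpy as np, cv2
from scipy.spatial.transform import Rotation as R
np.set_printoptions(precision=4,suppress=True)
def snap(cam,fn,crop=None,s=1):
    p=ctrl.camera_params(cam); im=ctrl.capture(cam)
    np.savez('pics/'+fn+'.npz',im=im,K=p['camera_matrix'],E=p['extrinsics'])
    show(fn,crop,s,fn)
def show(fn,crop,s,out):
    im=np.load('pics/'+fn+'.npz')['im']
    if crop: im=im[crop[1]:crop[3],crop[0]:crop[2]]
    im=cv2.resize(im,None,fx=s,fy=s,interpolation=cv2.INTER_CUBIC)
    cv2.imwrite('pics/'+out+'.png',im[:,:,::-1])
def ray(fn,u,v,z):
    d=np.load('pics/'+fn+'.npz');K=np.array(d['K']);E=np.array(d['E'])
    r=E[:3,:3]@np.linalg.inv(K)@[u,v,1]; o=E[:3,3]
    return o+r*(z-o[2])/r[2]
def proj(fn,P):
    d=np.load('pics/'+fn+'.npz');K=np.array(d['K']);E=np.array(d['E'])
    c=(np.asarray(P,float)-E[:3,3])@E[:3,:3]; q=c@K.T; return q[...,:2]/q[...,2:]
def st():
    s=ctrl.read_state(); r=R.from_quat(s['ee_rot'],scalar_first=True)
    print('t',s['time'],'pos',s['position'],'w',s['width'],'F',s['wrist_force'],'ff',s['finger_force']); print(r.as_matrix()); return s
E
python3 - <<'E'
from h import *
s=st(); print(s)
for c in('top','side'):
    snap(c,c+'0',None,1.5); print(ctrl.camera_params(c))
E
```

```text
t 0.0 pos [ 0.1599 -0.6295  0.2217] w 0.9996295388543508 F [-0.31    0.4331 -0.4984] ff 0.0
[[ 0.9692  0.2462 -0.0005]
 [ 0.2462 -0.9692  0.0015]
 [-0.0001 -0.0016 -1.    ]]
{'time': 0.0, 'joint_positions': array([ 1.2228,  0.3339,  0.0399,  1.4663, -0.0134,  1.3433, -0.0585]), 'qvel': array([ 0.0002, -0.0009, -0.0006, -0.0017, -0.0006, -0.0013, -0.0007]), 'effort': array([ -0.0008, -65.6352,   1.3343, -40.3802,  -0.06  ,   0.0448,
         0.0002]), 'position': array([ 0.1599, -0.6295,  0.2217]), 'ee_rot': array([-0.0008,  0.9923,  0.1241, -0.0002]), 'wrist_force': array([-0.31  ,  0.4331, -0.4984]), 'ft_torque': array([0.0152, 0.0115, 0.0261]), 'finger_force': 0.0, 'width': 0.9996295388543508}
{'camera_matrix': array([[379.3327,   0.    , 253.5912],
       [  0.    , 379.3327, 198.2531],
       [  0.    ,   0.    ,   1.    ]]), 'extrinsics': array([[-0.0211, -0.9896,  0.1423,  0.3837],
       [-0.9998,  0.0204, -0.0063,  0.0373],
       [ 0.0033, -0.1424, -0.9898,  1.2051],
       [ 0.    ,  0.    ,  0.    ,  1.    ]])}
{'camera_matrix': array([[454.7333,   0.    , 252.746 ],
       [  0.    , 454.7333, 191.979 ],
       [  0.    ,   0.    ,   1.    ]]), 'extrinsics': array([[-0.8966, -0.2901,  0.3347,  0.148 ],
       [-0.4428,  0.5678, -0.6939,  0.8149],
       [ 0.0113, -0.7703, -0.6376,  0.8293],
       [ 0.    ,  0.    ,  0.    ,  1.    ]])}
```

View pics/top0.png

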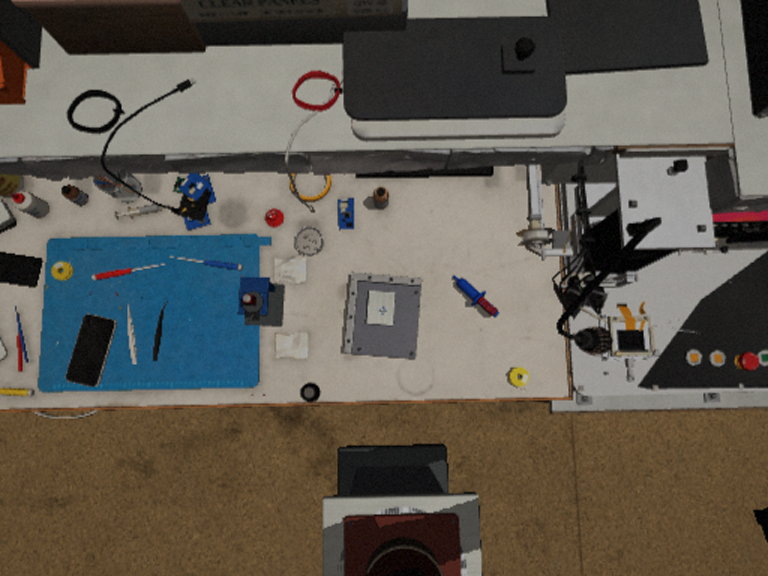

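View pics/side0.png

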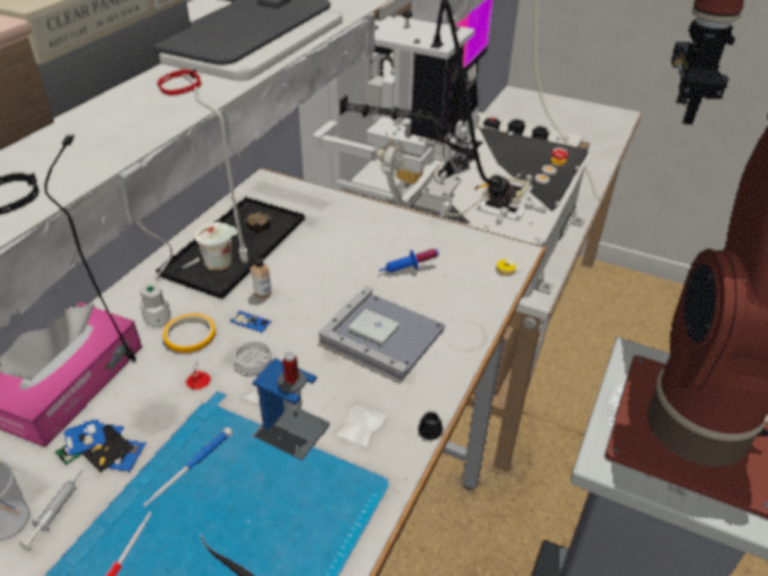

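The stand with the red punch is near (260,300)/1.5, the jig near (383,315)/1.5 with fences on its left (+y) and top (+x). Next, enlarged crops.

```bash
python3 - <<'E'
from h import *
a=np.load('pics/top0.npz')['im'][170:275,150:290]; b=np.load('pics/side0.npz')['im'][180:310,160:300]
A=cv2.resize(a,(784,588),interpolation=cv2.INTER_CUBIC); cv2.imwrite('pics/topc.png',A[:,:,::-1])
B=cv2.resize(b,None,fx=4.5,fy=4.5,interpolation=cv2.INTER_CUBIC); cv2.imwrite('pics/sidec.png',B[:,:,::-1])
E
```

```text
(no output)
```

View pics/topc.png

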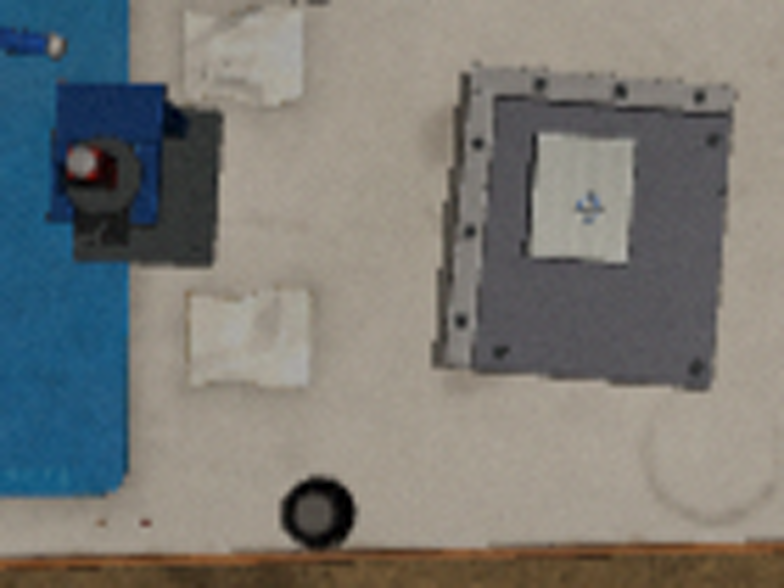

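View pics/sidec.png

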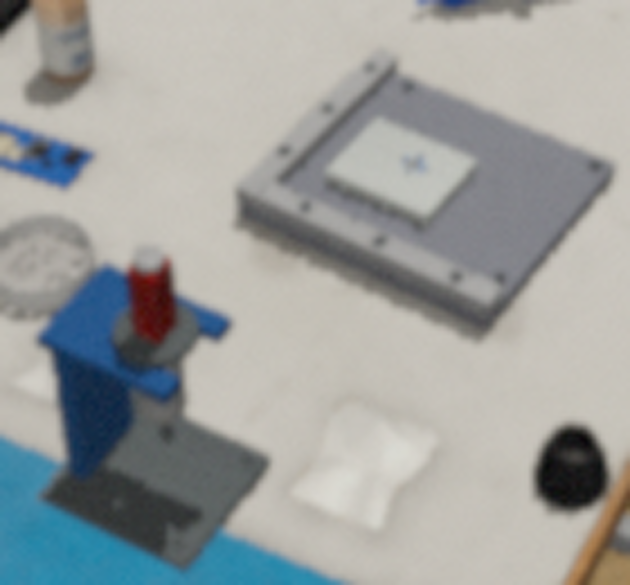

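```bash
cat > fit.py <<'E'
from h import *
from scipy.optimize import least_squares
T=lambda u,v:('top0',150+u/5.6-.41,170+v/5.6-.41); S=lambda u,v:('side0',160+u/4.5-.39,180+v/4.5-.39)
def fit(name,obs,z0,x0):
    L=np.array([o[0] for o in obs],float)/1000; z=L[:,2]+z0
    def res(p):
        c,s=np.cos(p[2]),np.sin(p[2]); W=np.c_[p[0]+c*L[:,0]-s*L[:,1],p[1]+s*L[:,0]+c*L[:,1],z]
        return np.concatenate([proj(o[1][0],w)-o[1][1:] for o,w in zip(obs,W)])
    r=least_squares(res,x0,loss='soft_l1'); print(name,r.x); print(r.fun.reshape(-1,2).round(1).tolist()); return r.x
j=fit('jig',[((-85,-75,12),T(709,388)),((69,59,12),T(497,97)),((85,-75,24),T(735,88)),((85,75,24),T(470,67)),((-85,75,24),T(440,365)),((-85,59,24),T(470,368)),
 ((85,75,24),S(238,190)),((-85,75,24),S(482,312)),((-85,59,24),S(500,285)),((-85,-75,12),S(610,172)),((85,-75,24),S(385,50)),((69,-75,24),S(398,65))],0,[.6,0,0])
b=fit('blank',[((35,28,0),T(538,133)),((35,-28,0),T(635,140)),((-35,-28,0),T(627,264)),((-35,28,0),T(530,256)),((-6,-4,0),T(588,207)),
 ((35,-28,0),S(380,118)),((-35,-28,0),S(477,165)),((-35,28,0),S(430,218)),((35,28,0),S(325,178)),((-6,-4,0),S(416,164))],.022,[.6,0,0])
c,s=np.cos(j[2]),np.sin(j[2]); d=b[:2]-j[:2]
print('blank in jig',c*d[0]+s*d[1]-.069+.035,-s*d[0]+c*d[1]-.059+.028,b[2]-j[2])
for n,o in(('top0',T(102,177)),('side0',S(155,335))): print('collar',ray(n,o[1],o[2],.120))
for n,o in(('top0',T(84,162)),('side0',S(150,252))): print('tooltop',ray(n,o[1],o[2],.170))
for n,o in(('top0',T(57,83)),('top0',T(166,86)),('top0',T(158,225)),('side0',S(110,268)),('side0',S(40,338)),('side0',S(230,325)),('side0',S(180,380))): print('plate',ray(n,o[1],o[2],.115))
for n,o in(('top0',T(222,110)),('top0',T(212,267)),('top0',T(74,262)),('side0',S(268,462)),('side0',S(185,568)),('side0',S(42,493))): print('base',ray(n,o[1],o[2],.0))
for q in ((517,378),(310,393),(309,240)): print(ray('top0',q[0]/1.5,q[1]/1.5,0.01))
E
python3 fit.py
```

```text
jig [ 0.5182  0.0281 -0.1163]
[[-0.6, 0.1], [-0.4, -0.2], [-0.3, -0.3], [-0.2, -1.0], [-0.5, -0.5], [-0.7, -0.6], [-0.5, -0.4], [1.7, -0.7], [1.1, 1.3], [2.6, -1.0], [-0.7, -0.1], [1.2, -1.4]]
blank [ 0.5341  0.0312 -0.0929]
[[-0.4, -0.5], [-0.1, -0.5], [-0.2, -0.6], [-0.7, -0.4], [-0.2, -0.1], [-0.0, 0.2], [1.0, -0.8], [0.3, 0.1], [0.7, -1.1], [0.3, 0.7]]
blank in jig -0.0185850529783185 -0.02612435537382744 0.023321182966017526
collar [0.5362 0.278  0.12  ]
collar [0.5395 0.2819 0.12  ]
tooltop [0.5368 0.2758 0.17  ]
tooltop [0.5408 0.2775 0.17  ]
plate [0.5869 0.3031 0.115 ]
plate [0.5841 0.2463 0.115 ]
plate [0.5114 0.25   0.115 ]
plate [0.585  0.2507 0.115 ]
plate [0.5892 0.304  0.115 ]
plate [0.5142 0.2567 0.115 ]
plate [0.5173 0.2966 0.115 ]
base [0.5906 0.2361 0.    ]
base [0.5001 0.2415 0.    ]
base [0.5046 0.32   0.    ]
base [0.5077 0.2402 0.    ]
base [0.5115 0.3153 0.    ]
base [0.5995 0.3087 0.    ]
[ 0.3802 -0.251   0.01  ]
[0.3585 0.1797 0.01  ]
[0.6834 0.1807 0.01  ]
```

```bash
cat >> h.py <<'E'
def mv(W,yaw=None):
    "tool-frame shifts (mm) and turn (deg) to world targets W, tool upright, tool x at yaw"
    s=ctrl.read_state(); r=R.from_quat(s['ee_rot'],scalar_first=True)
    for w in W: print('shift mm',(r.inv().apply(np.array(w)-s['position'])*1e3).round(1))
    c=r.as_matrix()
    if yaw is None: yaw=np.arctan2(c[1,0],c[0,0])
    t=R.from_matrix([[np.cos(yaw),np.sin(yaw),0],[np.sin(yaw),-np.cos(yaw),0],[0,0,-1]])
    print('turn deg',np.degrees((r.inv()*t).as_rotvec()).round(2))
E
python3 - <<'E'
from h import *
mv([(.30,-.45,.30),(.43,-.23,.30),(.5,0.,.30),(.50,.275,.28)],-.06)
P=[(.30,-.45,.22),(.43,-.23,.22),(.5,0.,.22),(.5,.27,.22)]
for n in('top0','side0'): print(proj(n,np.array(P))*1.5)
E
```

```text
shift mm [ 180.  -139.7  -78.1]
shift mm [ 360.2 -320.9  -77.8]
shift mm [ 484.6 -526.6  -77.5]
shift mm [ 552.3 -793.1  -57.1]
turn deg [-0.09  0.02 17.69]
[[666.4274 422.9192]
 [532.5781 348.8892]
 [398.4996 311.4013]
 [243.3995 314.5962]]
[[595.0457 136.2218]
 [493.7326 171.756 ]
 [403.5371 227.1866]
 [316.5038 332.5575]]
```

Emit:
servo_tool --plan '[[[0.087,0.18,-0.14,-0.078,0,0,6],[0.087,0.18,-0.14,-0.078,0,0,6],[0.087,0.18,-0.14,-0.078,0,0,6],[0.087,0.18,-0.14,-0.078,0,0,6],[0.087,0.18,-0.14,-0.078,0,0,6],[0.087,0.18,-0.14,-0.078,0,0,6],[0.087,0.36,-0.321,-0.078,0,0,12],[0.087,0.36,-0.321,-0.078,0,0,12],[0.087,0.36,-0.321,-0.078,0,0,12],[0.087,0.36,-0.321,-0.078,0,0,12],[0.087,0.36,-0.321,-0.078,0,0,12],[0.087,0.36,-0.321,-0.078,0,0,12],[0.087,0.485,-0.527,-0.078,0,0,17.7],[0.087,0.485,-0.527,-0.078,0,0,17.7],[0.087,0.485,-0.527,-0.078,0,0,17.7],[0.087,0.485,-0.527,-0.078,0,0,17.7],[0.087,0.485,-0.527,-0.078,0,0,17.7],[0.087,0.485,-0.527,-0.078,0,0,17.7]]]'

```text
time: 1.6
position: [0.5004, 0.0029, 0.3006]
ee_rot: [-0.0, 1.0, -0.03, 0.0]
wrist_force: [1.1, -1.2, -0.8]
width: 0.997
finger_force: 0.0
```

```bash
python3 - <<'E'
from h import *
snap('wrist','w1',None,1.5); print(ctrl.camera_params('wrist'))
mv([(.51,.275,.28)],-.06)
E
```

```text
{'camera_matrix': array([[311.0148,   0.    , 262.7262],
       [  0.    , 311.0148, 195.5504],
       [  0.    ,   0.    ,   1.    ]]), 'extrinsics': array([[-0.051 , -0.969 , -0.2417,  0.5667],
       [-0.9987,  0.0488,  0.0149,  0.0069],
       [-0.0026,  0.2422, -0.9702,  0.4623],
       [ 0.    ,  0.    ,  0.    ,  1.    ]])}
shift mm [  -5.1 -264.1   21.6]
turn deg [-0.2  -0.06  0.5 ]
```

View pics/w1.png

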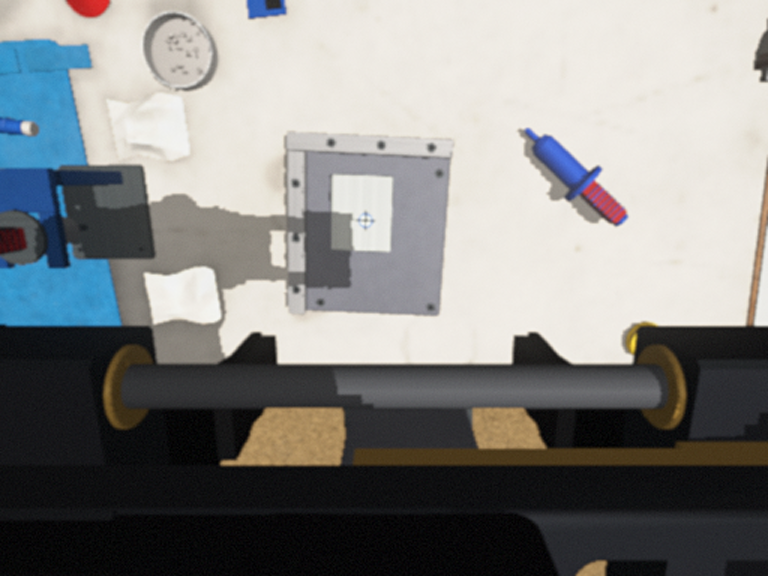

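```bash
sed -i 's/^j=fit/if __name__=="__main__":\n  pass\nif 0: j=fit/' fit.py; sed -n 1,12p fit.py > fitlib.py; cat > f2.py <<'E'
from fitlib import *
W=lambda u,v:('w1',u/1.5,v/1.5)
j=fit('jig',[((-85,-75,12),W(439,315)),((69,59,12),W(305,152)),((85,-75,24),W(453,140)),((85,75,24),W(286,132)),((-85,75,24),W(287,311)),((-85,59,24),W(305,313)),((69,-75,24),W(451,157))],0,[.52,.03,-.11])
b=fit('blank',[((35,28,0),W(331,175)),((35,-28,0),W(392,177)),((-35,-28,0),W(390,251)),((-35,28,0),W(332,249)),((-6,-4,0),W(366,220))],.022,[.53,.03,-.1])
c,s=np.cos(j[2]),np.sin(j[2]); d=b[:2]-j[:2]
print('blank in jig',c*d[0]+s*d[1]-.069+.035,-s*d[0]+c*d[1]-.059+.028,b[2]-j[2])
E
sed -i '/^if/,$d' fitlib.py; python3 f2.py
```

```text
jig [ 0.5187  0.0272 -0.1024]
[[0.1, 1.0], [0.4, -0.6], [0.1, -1.0], [-0.7, -0.8], [0.2, 1.9], [-0.9, 1.0], [0.5, 0.0]]
blank [ 0.5339  0.031  -0.0854]
[[0.0, -0.6], [0.2, -0.8], [0.3, 0.4], [-0.3, 0.8], [-0.3, 0.2]]
blank in jig -0.019193022227280032 -0.025687478348507726 0.01696313754932781
```

Emit:
servo_tool --plan '[[[0.087,-0.005,-0.264,0.022,0,0,0],[0.087,-0.005,-0.264,0.022,0,0,0],[0.087,-0.005,-0.264,0.022,0,0,0],[0.087,-0.005,-0.264,0.022,0,0,0],[0.087,-0.005,-0.264,0.022,0,0,0],[0.087,-0.005,-0.264,0.022,0,0,0],[0.087,-0.005,-0.264,0.022,0,0,0],[0.087,-0.005,-0.264,0.022,0,0,0]]]'

```text
time: 2.32
position: [0.5093, 0.269, 0.2776]
ee_rot: [-0.001, 1.0, -0.027, -0.001]
wrist_force: [-0.5, -0.3, 0.2]
width: 1.003
finger_force: 0.0
```

```bash
python3 - <<'E'
from h import *
st(); snap('wrist','w2',[120,60,400,260],2.8)
E
```

```text
t 2.3167 pos [0.5093 0.269  0.2776] w 1.0027804768234538 F [-0.4604 -0.2879  0.1832] ff 0.0
[[ 0.9986 -0.0531 -0.0023]
 [-0.0531 -0.9986  0.0021]
 [-0.0025 -0.0019 -1.    ]]
```

View pics/w2.png

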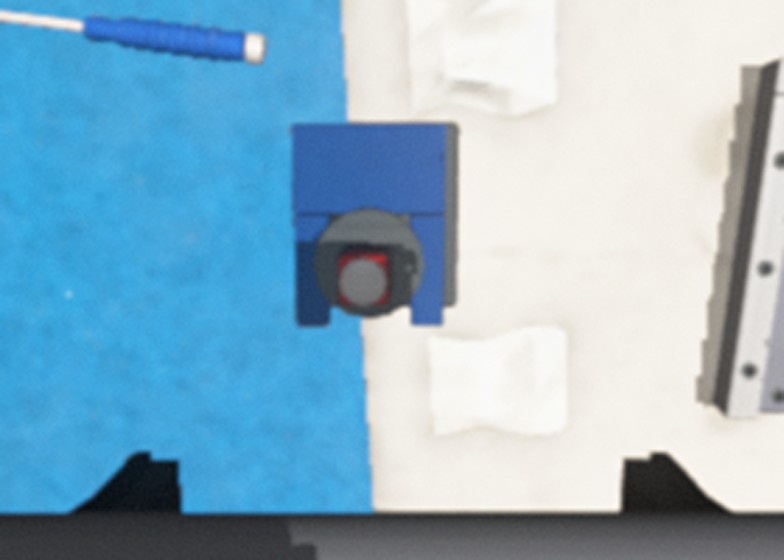

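```bash
python3 - <<'E'
from h import *
f=lambda u,v,z:ray('w2',120+u/2.8-.32,60+v/2.8-.32,z)
c=f(368.5,263.5,.12);t=f(363,282,.17);print(c,t)
P=[f(*q,.115) for q in((291,123),(445,123),(443,325),(297,326))];print(np.array(P))
d=P[0]-P[1];print('yaw',np.arctan2(-d[0],d[1])); d=(P[0]+P[1]-P[2]-P[3]);print(np.arctan2(d[1],d[0]))
g=(c+t)/2
mv([(g[0],g[1],.19),(g[0],g[1],.123)],-.045)
E
```

```text
[0.5391 0.279  0.12  ] [0.5391 0.2789 0.17  ]
[[0.59   0.3038 0.115 ]
 [0.587  0.2488 0.115 ]
 [0.5139 0.2526 0.115 ]
 [0.5164 0.3077 0.115 ]]
yaw -0.0529466805704654
-0.05183814926216666
shift mm [ 28.3 -14.3  87.8]
shift mm [ 28.4 -14.2 154.8]
turn deg [-0.03  0.11 -0.62]
```

Emit:
servo_tool --plan '[[[0.06,0.0283,-0.0143,0.05,0,0,0],[0.06,0.0283,-0.0143,0.085,0,0,0],[0.06,0.0283,-0.0143,0.11,0,0,0],[0.06,0.0283,-0.0143,0.13,0,0,0],[0.06,0.0283,-0.0143,0.145,0,0,0],[0.06,0.0283,-0.0143,0.15,0,0,0],[0.06,0.0283,-0.0143,0.153,0,0,0],[0.06,0.0283,-0.0143,0.153,0,0,0]]]'

```text
time: 3.03
position: [0.5408, 0.2757, 0.1259]
ee_rot: [0.0, 1.0, -0.031, 0.0]
wrist_force: [-0.3, 0.4, 0.1]
width: 0.694
finger_force: 0.0
```

```bash
python3 - <<'E'
from h import *
st(); mv([(.5391,.279,.122)],-.052)
E
```

```text
t 3.0333 pos [0.5408 0.2757 0.1259] w 0.6938842534493286 F [-0.2692  0.4006  0.0903] ff 0.0
[[ 0.9981 -0.0614  0.0003]
 [-0.0614 -0.9981 -0.0003]
 [ 0.0003  0.0003 -1.    ]]
shift mm [-1.9 -3.2  3.9]
turn deg [ 0.02 -0.02 -0.54]
```

Emit:
servo_tool --plan '[[[0.06,-0.0019,-0.0032,0.0035,0,0,-0.5],[0.06,-0.0019,-0.0032,0.0035,0,0,-0.5],[0.03,-0.0019,-0.0032,0.0035,0,0,-0.5]]]'

```text
time: 3.28
position: [0.5388, 0.2804, 0.1229]
ee_rot: [-0.0, 1.0, -0.025, 0.001]
wrist_force: [0.3, -0.2, 0.3]
width: 0.663
finger_force: 0.0
```

```bash
python3 - <<'E'
from h import *
st(); mv([(.5391,.279,.121)],-.052)
E
```

```text
t 3.2833 pos [0.5388 0.2804 0.1229] w 0.6632437107945118 F [ 0.2511 -0.1878  0.3271] ff 0.0
[[ 0.9987 -0.0508  0.001 ]
 [-0.0508 -0.9987  0.0005]
 [ 0.001  -0.0005 -1.    ]]
shift mm [0.4 1.4 1.9]
turn deg [-0.03 -0.06  0.07]
```

Emit:
servo_tool --plan '[[[0.03,0,0.0005,0.0015,0,0,0],[0.0,0,0.0005,0.0015,0,0,0],[0.0,0,0.0005,0.0015,0,0,0],[0.0,0,0.0005,0.0015,0,0,0],[0.0,0,0.0005,0.0015,0,0,0],[0.0,0,0.0005,0.0015,0,0,0],[0.0,0,0.0005,0.0015,0,0,0],[0.0,0,0.0005,0.0015,0,0,0],[0.0,0,0.0005,0.0015,0,0,0],[0.0,0,0.0005,0.0015,0,0,0]]]' --squeeze 55

```text
time: 4.12
position: [0.5386, 0.2795, 0.1206]
ee_rot: [-0.0, 1.0, -0.026, 0.0]
wrist_force: [-0.2, 0.1, 0.1]
width: 0.177
finger_force: 55.0
```

```bash
python3 - <<'E'
from h import *
st(); mv([(.539,.279,.25),(.50,.279,.25)],-.052)
E
```

```text
t 4.1167 pos [0.5386 0.2795 0.1206] w 0.17696129003874944 F [-0.2365  0.0925  0.0583] ff 54.99973123893142
[[ 0.9987 -0.0514  0.    ]
 [-0.0514 -0.9987  0.0001]
 [ 0.     -0.0001 -1.    ]]
shift mm [   0.4    0.4 -129.4]
shift mm [ -38.6    2.4 -129.4]
turn deg [-0.   -0.    0.03]
```

Emit:
servo_tool --plan '[[[0.0,0,0,-0.03,0,0,0],[0.0,0,0,-0.07,0,0,0],[0.0,0,0,-0.11,0,0,0],[0.0,0,0,-0.11,0,0,0]]]'

```text
time: 4.45
position: [0.5409, 0.2818, 0.2385]
ee_rot: [-0.002, 1.0, -0.026, 0.005]
wrist_force: [-0.2, 1.4, -1.5]
width: 0.181
finger_force: 55.0
```

```bash
python3 - <<'E'
from h import *
st(); mv([(.5295,-.0108,.21),(.5295,-.0108,.108)],-.052)
E
```

```text
t 4.45 pos [0.5409 0.2818 0.2385] w 0.18084035635570253 F [-0.1845  1.3908 -1.4986] ff 54.99974934384227
[[ 0.9987 -0.0511  0.0091]
 [-0.0511 -0.9987  0.0047]
 [ 0.0089 -0.0052 -0.9999]]
shift mm [  3.3 292.9  27. ]
shift mm [  2.4 293.4 129. ]
turn deg [-0.3  -0.51  0.05]
```

Emit:
servo_tool --plan '[[[0.0,0.0058,0.04,0.0,0,0,0],[0.0,0.0058,0.08,0,0,0,0],[0.0,0.0058,0.12,0,0,0,0],[0.0,0.0058,0.16,0,0,0,0],[0.0,0.0058,0.2,0.01,0,0,0],[0.0,0.0058,0.24,0.02,0,0,0],[0.0,0.0058,0.275,0.02,0,0,0],[0.0,0.0058,0.2904,0.03,0,0,0],[0.0,0.0058,0.2904,0.06,0,0,0],[0.0,0.0058,0.2904,0.09,0,0,0],[0.0,0.0058,0.2904,0.11,0,0,0],[0.0,0.0058,0.2904,0.12,0,0,0],[0.0,0.0058,0.2904,0.122,0,0,0],[0.0,0.0058,0.2904,0.122,0,0,0],[0.0,0.0058,0.2904,0.122,0,0,0]]]'

```text
time: 5.7
position: [0.5303, -0.0106, 0.1098]
ee_rot: [-0.0, 1.0, -0.026, 0.001]
wrist_force: [-0.2, 0.1, -1.4]
width: 0.179
finger_force: 55.0
```

```bash
python3 - <<'E'
from h import *
st(); mv([(.5295,-.0108,.105)],-.052)
snap('side','s1',[170,110,310,240],4.5)
E
```

```text
t 5.7 pos [ 0.5303 -0.0106  0.1098] w 0.17906152397011943 F [-0.2035  0.1109 -1.4403] ff 54.999657394364476
[[ 0.9987 -0.051   0.0017]
 [-0.051  -0.9987  0.    ]
 [ 0.0017 -0.0001 -1.    ]]
shift mm [-0.8  0.2  4.8]
turn deg [-0.01 -0.09  0.05]
```

View pics/s1.png

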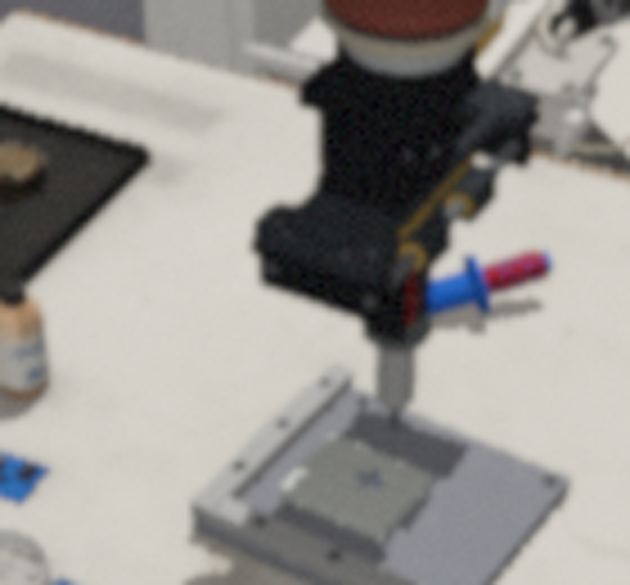

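Emit:
servo_tool --plan '[[[0.0,-0.0005,0,0.005,0,0,0],[0.0,-0.0005,0,0.007,0,0,0],[0.0,-0.0005,0,0.008,0,0,0],[0.0,-0.0005,0,0.009,0,0,0],[0.0,-0.0005,0,0.01,0,0,0],[0.0,-0.0005,0,0.01,0,0,0]]]'

```text
time: 6.25
position: [0.5289, -0.0108, 0.0984]
ee_rot: [-0.0, 1.0, -0.026, -0.0]
wrist_force: [-0.2, 0.1, -1.9]
width: 0.179
finger_force: 55.0
```

Emit:
servo_tool --plan '[[[0.0,0,0,0.001,0,0,0],[0.0,0,0,0.002,0,0,0],[0.0,0,0,0.002,0,0,0]]]'

```text
time: 6.5
position: [0.5289, -0.0109, 0.0964]
ee_rot: [-0.0, 1.0, -0.026, -0.0]
wrist_force: [0.2, 0.6, -1.7]
width: 0.182
finger_force: 55.0
```

Emit:
servo_tool --plan '[[[0.0,0,0,0.001,0,0,0],[0.0,0,0,0.002,0,0,0],[0.0,0,0,0.002,0,0,0]]]'

```text
time: 6.75
position: [0.5288, -0.0109, 0.0943]
ee_rot: [-0.0, 1.0, -0.026, -0.0]
wrist_force: [0.6, -0.3, -1.6]
width: 0.18
finger_force: 55.0
```

Emit:
servo_tool --plan '[[[0.0,0,0,0.001,0,0,0],[0.0,0,0,0.002,0,0,0],[0.0,0,0,0.002,0,0,0]]]'

```text
time: 7.0
position: [0.529, -0.0108, 0.0925]
ee_rot: [-0.0, 1.0, -0.026, 0.0]
wrist_force: [-0.3, -1.4, -2.9]
width: 0.176
finger_force: 55.0
```

Emit:
servo_tool --plan '[[[0.0,0,0,0.001,0,0,0],[0.0,0,0,0.0015,0,0,0],[0.0,0,0,0.0015,0,0,0]]]'

```text
time: 7.25
position: [0.5292, -0.0108, 0.0914]
ee_rot: [0.0, 1.0, -0.026, 0.0]
wrist_force: [-0.4, 0.6, 3.4]
width: 0.177
finger_force: 55.0
```

Emit:
servo_tool --plan '[[[0.0,0,0,-0.0035,0,0,0],[0.0,0.0003,-0.005,-0.0035,0,0,0],[0.0,0.0005,-0.008,-0.0035,0,0,0],[0.0,0.0006,-0.011,-0.0035,0,0,0],[0.0,0.0008,-0.014,-0.0035,0,0,0],[0.0,0.0009,-0.017,-0.0035,0,0,0],[0.0,0.0011,-0.02,-0.0035,0,0,0],[0.0,0.0013,-0.023,-0.0035,0,0,0],[0.0,0.0014,-0.026,-0.0035,0,0,0],[0.0,0.0016,-0.029,-0.0035,0,0,0],[0.0,0.0017,-0.031,-0.0035,0,0,0],[0.0,0.0017,-0.031,-0.0035,0,0,0]]]'

```text
time: 8.25
position: [0.5323, 0.0208, 0.0946]
ee_rot: [-0.0, 1.0, -0.025, 0.0]
wrist_force: [-0.3, -0.2, -1.7]
width: 0.179
finger_force: 55.0
```

Emit:
servo_tool --plan '[[[0.0,0.0,-0.001,0,0,0,0],[0.0,0.0001,-0.002,0,0,0,0],[0.0,0.0001,-0.002,0,0,0,0]]]'

```text
time: 8.5
position: [0.5325, 0.022, 0.0946]
ee_rot: [0.0, 1.0, -0.026, 0.0]
wrist_force: [1.0, -1.0, -2.0]
width: 0.18
finger_force: 55.0
```

Emit:
servo_tool --plan '[[[0.0,0.0,-0.001,0,0,0,0],[0.0,0.0001,-0.002,0,0,0,0],[0.0,0.0001,-0.002,0,0,0,0]]]'

```text
time: 8.75
position: [0.5327, 0.0242, 0.0946]
ee_rot: [-0.0, 1.0, -0.026, 0.0]
wrist_force: [0.1, -0.9, -1.1]
width: 0.179
finger_force: 55.0
```

Emit:
servo_tool --plan '[[[0.0,0.0,-0.001,0,0,0,0],[0.0,0.0001,-0.0015,0,0,0,0],[0.0,0.0001,-0.0015,0,0,0,0]]]'

```text
time: 9.0
position: [0.5329, 0.0257, 0.0946]
ee_rot: [-0.0, 1.0, -0.026, 0.0]
wrist_force: [-0.3, -0.6, -2.8]
width: 0.18
finger_force: 55.0
```

Emit:
servo_tool --plan '[[[0.0,0.0,-0.001,0,0,0,0],[0.0,0.0001,-0.0015,0,0,0,0],[0.0,0.0001,-0.0015,0,0,0,0]]]'

```text
time: 9.25
position: [0.533, 0.0268, 0.0945]
ee_rot: [0.0, 1.0, -0.026, -0.0]
wrist_force: [-0.9, -2.7, -0.6]
width: 0.184
finger_force: 55.0
```

Emit:
servo_tool --plan '[[[0.0,0.0,-0.0005,0,0,0,0],[0.0,0.0001,-0.001,0,0,0,0],[0.0,0.0001,-0.001,0,0,0,0]]]'

```text
time: 9.5
position: [0.5331, 0.0274, 0.0946]
ee_rot: [0.0, 1.0, -0.026, -0.0]
wrist_force: [-0.9, -5.2, -0.8]
width: 0.18
finger_force: 55.0
```

Emit:
servo_tool --plan '[[[0.0,-0.0003,0.006,0,0,0,0],[0.0,-0.0007,0.012,0,0,0,0],[0.0,-0.0247,0.0107,0,0,0,0],[0.0,-0.0482,0.0094,0,0,0,0],[0.0,-0.0482,0.0094,0,0,0,0],[0.0,-0.047,-0.013,0,0,0,0],[0.0,-0.0458,-0.0335,0,0,0,0],[0.0,-0.0458,-0.0335,0,0,0,0],[0.0,-0.042,-0.0333,0,0,0,0],[0.0,-0.038,-0.0331,0,0,0,0],[0.0,-0.035,-0.033,0,0,0,0],[0.0,-0.032,-0.0328,0,0,0,0],[0.0,-0.029,-0.0326,0,0,0,0],[0.0,-0.026,-0.0325,0,0,0,0],[0.0,-0.023,-0.0323,0,0,0,0],[0.0,-0.021,-0.0322,0,0,0,0],[0.0,-0.021,-0.0322,0,0,0,0]]]'

```text
time: 10.92
position: [0.5142, 0.061, 0.0945]
ee_rot: [-0.0, 1.0, -0.026, 0.0]
wrist_force: [-0.2, -0.9, -2.2]
width: 0.179
finger_force: 55.0
```

Emit:
servo_tool --plan '[[[0.0,0.001,0,0,0,0,0],[0.0,0.002,0.0001,0,0,0,0],[0.0,0.002,0.0001,0,0,0,0]]]'

```text
time: 11.17
position: [0.516, 0.061, 0.0946]
ee_rot: [-0.0, 1.0, -0.026, 0.0]
wrist_force: [-1.6, -0.4, -2.1]
width: 0.184
finger_force: 55.0
```

```bash
python3 - <<'E'
from h import *
s=st(); p=s['position']; j=np.array([.5185,.0276]);a=-.107;c,d=np.cos(a),np.sin(a);e=p[:2]-j;print('tip jig',c*e[0]+d*e[1],-d*e[0]+c*e[1])
E
```

```text
t 11.1667 pos [0.516  0.061  0.0946] w 0.18378035814303603 F [-1.5529 -0.4114 -2.1036] ff 54.99992527998984
[[ 0.9987 -0.0513  0.0002]
 [-0.0513 -0.9987  0.0001]
 [ 0.0002 -0.0001 -1.    ]]
tip jig -0.006048500629136914 0.03298170238096395
```

Emit:
servo_tool --plan '[[[0.0,0.001,0,0,0,0,0],[0.0,0.0015,0.0001,0,0,0,0],[0.0,0.0015,0.0001,0,0,0,0]]]'

```text
time: 11.42
position: [0.5176, 0.0609, 0.0946]
ee_rot: [-0.0, 1.0, -0.026, 0.0]
wrist_force: [-0.6, 0.0, -2.2]
width: 0.181
finger_force: 55.0
```

Emit:
servo_tool --plan '[[[0.0,0.0005,0,0,0,0,0],[0.0,0.001,0.0001,0,0,0,0],[0.0,0.001,0.0001,0,0,0,0]]]'

```text
time: 11.67
position: [0.5183, 0.0607, 0.0946]
ee_rot: [-0.0, 1.0, -0.026, -0.0]
wrist_force: [-1.5, 0.8, -2.4]
width: 0.181
finger_force: 55.0
```

Emit:
servo_tool --plan '[[[0.0,0.0005,0,0,0,0,0],[0.0,0.001,0.0001,0,0,0,0],[0.0,0.001,0.0001,0,0,0,0]]]'

```text
time: 11.92
position: [0.519, 0.0607, 0.0945]
ee_rot: [-0.0, 1.0, -0.026, -0.0]
wrist_force: [-3.1, 0.1, -0.2]
width: 0.178
finger_force: 55.0
```

Emit:
servo_tool --plan '[[[0.0,0.0005,0,0,0,0,0],[0.0,0.001,0.0001,0,0,0,0],[0.0,0.001,0.0001,0,0,0,0]]]'

```text
time: 12.17
position: [0.5197, 0.0605, 0.0944]
ee_rot: [-0.0, 1.0, -0.026, -0.001]
wrist_force: [-5.2, 1.6, 0.6]
width: 0.18
finger_force: 55.2
```

Emit:
servo_tool --plan '[[[0.0,-0.006,0.0003,0,0,0,0],[0.0,-0.012,0,0,0,0,0],[0.0,-0.015,0,-0.03,0,0,0],[0.0,-0.015,0,-0.06,0,0,0],[0.0,-0.015,0,-0.08,0,0,0],[0.0,-0.015,0,-0.08,0,0,0],[0.0,-0.015,0,-0.08,0,0,0]]]'

```text
time: 12.75
position: [0.5062, 0.0611, 0.1756]
ee_rot: [0.0, 1.0, -0.026, 0.002]
wrist_force: [-0.5, -0.1, -3.0]
width: 0.177
finger_force: 55.0
```

```bash
python3 - <<'E'
from h import *
st(); snap('wrist','w3',[170,80,370,230],4)
mv([(.5499,.0518,.15),(.5499,.0518,.108)],-.052)
E
```

```text
t 12.75 pos [0.5062 0.0611 0.1756] w 0.17740958054002046 F [-0.4759 -0.1384 -3.0085] ff 54.99982045032084
[[ 0.9987 -0.0517  0.0036]
 [-0.0516 -0.9987 -0.0005]
 [ 0.0036  0.0003 -1.    ]]
shift mm [45.   6.8 24.4]
shift mm [45.   6.8 66.4]
turn deg [ 0.03 -0.06  0.02]
```

View pics/w3.png

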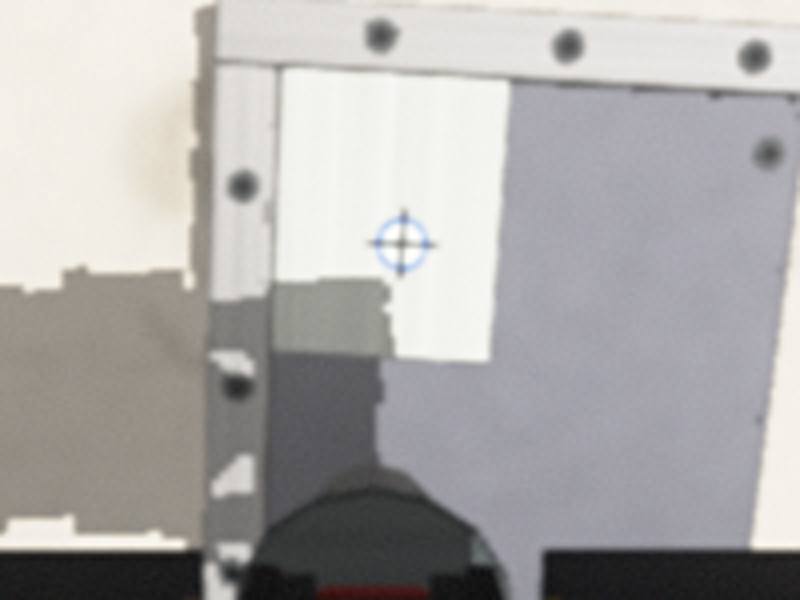

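```bash
python3 - <<'E'
from h import *
print(ray('w3',170+402/4-.4,80+243/4-.4,.022))
E
```

```text
[0.5497 0.051  0.022 ]
```

Emit:
servo_tool --plan '[[[0.0,0.03,0.004,0,0,0,0],[0.0,0.045,0.0067,0.02,0,0,0],[0.0,0.045,0.0067,0.045,0,0,0],[0.0,0.045,0.0067,0.06,0,0,0],[0.0,0.045,0.0067,0.064,0,0,0],[0.0,0.045,0.0067,0.064,0,0,0],[0.0,0.045,0.0067,0.064,0,0,0],[0.0,0.045,0.0067,0.064,0,0,0]]]'

```text
time: 13.47
position: [0.5505, 0.0523, 0.1115]
ee_rot: [-0.0, 1.0, -0.026, 0.001]
wrist_force: [0.5, 0.5, -2.8]
width: 0.178
finger_force: 55.0
```

```bash
python3 - <<'E'
from h import *
st(); mv([(.5498,.0515,.104)],-.052)
E
```

```text
t 13.4667 pos [0.5505 0.0523 0.1115] w 0.17802836118990875 F [ 0.4877  0.512  -2.7926] ff 54.99971684999764
[[ 0.9987 -0.0512  0.0015]
 [-0.0512 -0.9987  0.    ]
 [ 0.0015 -0.0001 -1.    ]]
shift mm [-0.6  0.9  7.5]
turn deg [-0.01 -0.09  0.04]
```

Emit:
servo_tool --plan '[[[0.0,-0.0004,0.0007,0.004,0,0,0],[0.0,-0.0004,0.0007,0.006,0,0,0],[0.0,-0.0004,0.0007,0.007,0,0,0],[0.0,-0.0004,0.0007,0.007,0,0,0],[0.0,-0.0004,0.0007,0.007,0,0,0]]]'

```text
time: 13.88
position: [0.5495, 0.0515, 0.1037]
ee_rot: [-0.0, 1.0, -0.026, 0.0]
wrist_force: [0.0, 0.6, -1.7]
width: 0.178
finger_force: 55.0
```

Emit:
servo_tool --plan '[[[0.0,0,0,0.0015,0,0,0],[0.0,0,0,0.003,0,0,0],[0.0,0,0,0.004,0,0,0],[0.0,0,0,0.005,0,0,0],[0.0,0,0,0.005,0,0,0]]]'

```text
time: 14.3
position: [0.55, 0.0516, 0.0992]
ee_rot: [-0.0, 1.0, -0.026, 0.001]
wrist_force: [-0.4, 0.2, 6.2]
width: 0.181
finger_force: 55.0
```

Emit:
servo_tool --plan '[[[0.0,0,0,0.0005,0,0,0],[0.0,0,0,0.001,0,0,0],[0.0,0,0,0.001,0,0,0]]]'

```text
time: 14.55
position: [0.5502, 0.0516, 0.0984]
ee_rot: [-0.0, 1.0, -0.026, 0.001]
wrist_force: [-1.3, 0.5, 7.1]
width: 0.179
finger_force: 55.0
```

Emit:
servo_tool --plan '[[[0.0,0,0,0.0005,0,0,0],[0.0,0,0,0.001,0,0,0],[0.0,0,0,0.001,0,0,0]]]'

```text
time: 14.8
position: [0.5503, 0.0516, 0.0975]
ee_rot: [0.0, 1.0, -0.026, 0.001]
wrist_force: [-1.2, -1.2, 9.2]
width: 0.177
finger_force: 55.0
```

Emit:
servo_tool --plan '[[[0.0,0,0,0.0005,0,0,0],[0.0,0,0,0.001,0,0,0],[0.0,0,0,0.001,0,0,0]]]'

```text
time: 15.05
position: [0.5503, 0.0516, 0.0967]
ee_rot: [0.0, 1.0, -0.026, 0.001]
wrist_force: [-2.1, -0.2, 9.1]
width: 0.178
finger_force: 55.1
```

Emit:
servo_tool --plan '[[[0.0,0,0,0.0005,0,0,0],[0.0,0,0,0.001,0,0,0],[0.0,0,0,0.001,0,0,0]]]'

```text
time: 15.3
position: [0.5504, 0.0516, 0.0959]
ee_rot: [0.0, 1.0, -0.026, 0.001]
wrist_force: [-2.4, -0.2, 10.4]
width: 0.179
finger_force: 55.2
```

Emit:
servo_tool --plan '[[[0.0,0,0,0.0005,0,0,0],[0.0,0,0,0.0008,0,0,0],[0.0,0,0,0.0008,0,0,0]]]'

```text
time: 15.55
position: [0.5505, 0.0517, 0.0952]
ee_rot: [0.0, 1.0, -0.026, 0.001]
wrist_force: [-2.4, 0.4, 12.4]
width: 0.185
finger_force: 55.3
```

Emit:
servo_tool --plan '[[[0.0,0,0,0.0004,0,0,0],[0.0,0,0,0.0008,0,0,0],[0.0,0,0,0.0008,0,0,0]]]'

```text
time: 15.8
position: [0.5504, 0.0517, 0.0943]
ee_rot: [0.0, 1.0, -0.026, 0.001]
wrist_force: [-1.8, -0.2, 8.0]
width: 0.178
finger_force: 55.0
```

The force fell by 4.4 N, so it snapped. Easing off now.

Emit:
servo_tool --plan '[[[0.0,0,0,-0.004,0,0,0],[0.0,0,0,-0.01,0,0,0],[0.0,0,0,-0.03,0,0,0],[0.0,0,0,-0.07,0,0,0],[0.0,0,0,-0.11,0,0,0],[0.0,0,0,-0.14,0,0,0],[0.0,0,0,-0.14,0,0,0],[0.0,0,0,-0.14,0,0,0],[0.0,0,0,-0.14,0,0,0]]]'

```text
time: 16.55
position: [0.5489, 0.0512, 0.2319]
ee_rot: [0.0, 1.0, -0.026, -0.001]
wrist_force: [-0.3, -0.3, -3.1]
width: 0.179
finger_force: 55.0
```

```bash
python3 - <<'E'
from h import *
st(); snap('top','t1',[190,170,300,250],7); mv([(.5388,.2795,.233),(.5388,.2795,.135)],-.052)
E
```

```text
t 16.55 pos [0.5489 0.0512 0.2319] w 0.17866096190935093 F [-0.3312 -0.2725 -3.0886] ff 54.9997176323086
[[ 0.9987 -0.0515 -0.0014]
 [-0.0515 -0.9987 -0.0002]
 [-0.0014  0.0003 -1.    ]]
shift mm [ -21.6 -227.6   -1.7]
shift mm [ -21.3 -227.6   96.3]
turn deg [0.02 0.15 0.03]
```

Emit:
servo_tool --plan '[[[0.0,-0.004,-0.04,-0.005,0,0,0],[0.0,-0.008,-0.08,-0.005,0,0,0],[0.0,-0.012,-0.12,-0.005,0,0,0],[0.0,-0.016,-0.16,-0.005,0,0,0],[0.0,-0.019,-0.195,-0.005,0,0,0],[0.0,-0.0214,-0.22,-0.005,0,0,0],[0.0,-0.0214,-0.2276,-0.003,0,0,0],[0.0,-0.0214,-0.2276,-0.003,0,0,0],[0.0,-0.0214,-0.2276,-0.003,0,0,0],[0.0,-0.0214,-0.2276,-0.003,0,0,0]]]'

```text
time: 17.43
position: [0.5402, 0.2779, 0.235]
ee_rot: [0.001, 1.0, -0.027, -0.001]
wrist_force: [0.0, -0.8, -2.2]
width: 0.18
finger_force: 55.0
```

```bash
python3 - <<'E'
from h import *
st(); mv([(.5388,.2793,.129)],-.052)
E
```

```text
t 17.4333 pos [0.5402 0.2779 0.235 ] w 0.17960286670024436 F [ 0.0002 -0.8136 -2.1601] ff 54.999678963795304
[[ 0.9986 -0.0532 -0.0012]
 [-0.0532 -0.9986 -0.0014]
 [-0.0012  0.0015 -1.    ]]
shift mm [ -1.3  -1.5 106. ]
turn deg [ 0.09  0.07 -0.07]
```

Emit:
servo_tool --plan '[[[0.0,-0.001,-0.001,0.02,0,0,0],[0.0,-0.001,-0.001,0.04,0,0,0],[0.0,-0.001,-0.001,0.06,0,0,0],[0.0,-0.001,-0.001,0.08,0,0,0],[0.0,-0.001,-0.001,0.095,0,0,0],[0.0,-0.001,-0.001,0.102,0,0,0],[0.0,-0.001,-0.001,0.105,0,0,0],[0.0,-0.001,-0.001,0.105,0,0,0],[0.0,-0.001,-0.001,0.105,0,0,0]]]'

```text
time: 18.18
position: [0.5395, 0.2807, 0.1319]
ee_rot: [-0.0, 1.0, -0.026, 0.001]
wrist_force: [0.2, 0.6, -1.8]
width: 0.182
finger_force: 55.0
```

```bash
python3 - <<'E'
from h import *
st(); mv([(.5388,.2793,.1206)],-.052)
E
```

```text
t 18.1833 pos [0.5395 0.2807 0.1319] w 0.18166925675401252 F [ 0.2235  0.5602 -1.7593] ff 54.99973394908011
[[ 0.9986 -0.0522  0.0011]
 [-0.0522 -0.9986  0.0004]
 [ 0.001  -0.0005 -1.    ]]
shift mm [-0.6  1.4 11.3]
turn deg [-0.03 -0.06 -0.01]
```

Emit:
servo_tool --plan '[[[0.0,-0.0004,0.0013,0.004,0,0,0],[0.0,-0.0004,0.0013,0.007,0,0,0],[0.0,-0.0004,0.0013,0.009,0,0,0],[0.0,-0.0004,0.0013,0.0095,0,0,0],[0.0,-0.0004,0.0013,0.0095,0,0,0]]]'

```text
time: 18.6
position: [0.5383, 0.2797, 0.1214]
ee_rot: [0.0, 1.0, -0.026, -0.0]
wrist_force: [-0.1, 1.2, -2.1]
width: 0.179
finger_force: 55.0
```

Emit:
servo_tool --plan '[[[0.0,0,0,0.0005,0,0,0],[0.0,0,0,0.001,0,0,0],[0.0,0,0,0.001,0,0,0]]]'

```text
time: 18.85
position: [0.5385, 0.2798, 0.1206]
ee_rot: [-0.0, 1.0, -0.026, 0.0]
wrist_force: [0.2, 0.1, -0.1]
width: 0.176
finger_force: 55.0
```

Emit:
servo_tool --plan '[[[0.018,0,0,0,0,0,0],[0.02,0,0,0,0,0,0],[0.03,0,0,0,0,0,0],[0.05,0,0,0,0,0,0],[0.06,0,0,0,0,0,0],[0.06,0,0,0,0,0,0],[0.06,0,0,-0.015,0,0,0],[0.06,0,0,-0.05,0,0,0],[0.06,0,0,-0.09,0,0,0],[0.06,0,0,-0.13,0,0,0],[0.06,0,0,-0.15,0,0,0],[0.06,-0.03,0,-0.15,0,0,0],[0.06,-0.03,0,-0.15,0,0,0],[0.06,-0.03,0,-0.15,0,0,0]]]'

```text
time: 20.02
position: [0.5074, 0.2818, 0.2711]
ee_rot: [0.0, 1.0, -0.025, 0.001]
wrist_force: [-0.2, -0.2, 0.2]
width: 0.688
finger_force: 0.0
```

```bash
python3 - <<'E'
from h import *
st(); snap('wrist','w4',None,1.5)
E
```

```text
t 20.0167 pos [0.5074 0.2818 0.2711] w 0.6883889444136689 F [-0.24   -0.1554  0.2037] ff 0.0
[[ 0.9988 -0.0497  0.0013]
 [-0.0497 -0.9988 -0.0003]
 [ 0.0013  0.0002 -1.    ]]
```

View pics/w4.png

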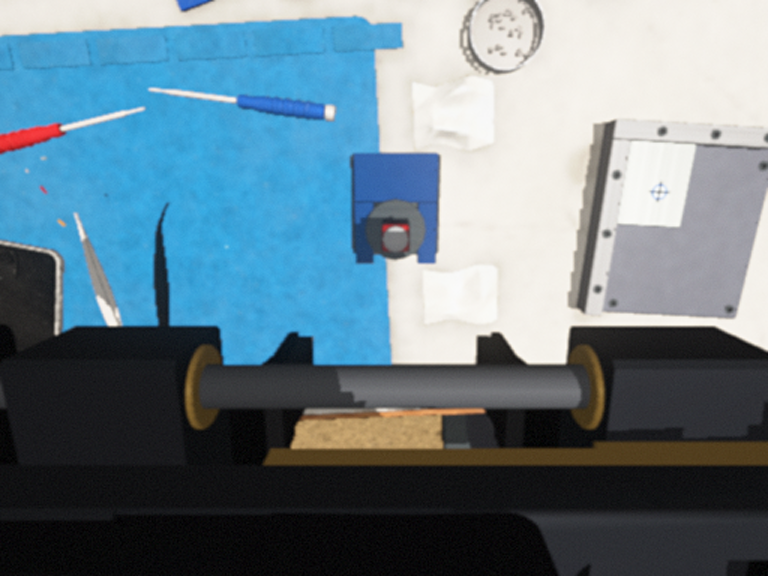

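The punch hangs centred in the fork at (396,232), and the blank sits snug in the corner with its mark at (659,191). Handing in.

```bash
python3 -c "
from bench import ctrl
print(ctrl.finish_job())"
```

```text
the job is handed in; nothing more can be done
None
```

The job is handed in at about 20 s of the 64 s: blank pushed snug against both fences, the punch snapped once on the mark (force fell 4.4 N) and eased off, then hung back in the fork; the hand-in returned no verdict.

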